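# Run the tee nut onto the label roll holder

### The job

The grey tee nut of the label roll holder is only sitting on top of its spindle, with its thread not caught. Without lifting it, turn it backward (anticlockwise seen from above) until you feel it ride up a little and then drop into the start of the thread; stop there and turn it forward (clockwise) until its flange holds the label roll down snugly, firm against the spring under the roll but not cranked tight. Do not force the nut against the thread, let go of it when it is snug, and leave the other things on the table alone.

Things in the scene. Friction and masses are not known exactly. Their poses are not given: they have to be found in the camera images.
- nut_grip (a point): On the upright axis of the grey tee nut, in its grip blade: an upright bar 52 mm long (point x), 13 mm thick (y), 36 mm high. The point is 15 mm below the blade's top, 21 mm above its foot, where a round neck (24 mm) begins: keep fingertips above it. Grasp from above across the thickness. 0.12 kg, 0.7 mm play on the spindle, same after a half turn. Two hidden lugs inside stand on a flat of the thread.
- nut_flange (a point): Centre of the flat underside of the tee nut's bottom flange (54 mm diameter, 5 mm thick), 72 mm below the point nut_grip. At the start it is 8 mm above the label roll's top, at the top of the climb 10.3 mm, after the drop 3 to 4 mm above, and 0.7 to 2.7 mm below the start height of the roll's top when snug.
- thread_top (a point): Axis of the fixed steel spindle, 69 mm above the table. Hidden thread start, elsewhere each run: turn the nut back (anticlockwise) 75 to 135 deg; over the last 60 it climbs 2.3 mm, then drops 7 mm if free to fall (fingers loose) or pressed lightly. Solid stops: a few degrees past the drop, and forward from the start place. Over 30 N of lugs on spindle damages. Then: right-hand thread, 16 mm a turn.
- holder_axis (a point): Point on the upright spindle axis at the height of the label roll's top, 58 mm above the table, fixed to the holder: grey base plate 130 x 130 mm, 12 mm high, with a steel tear bar 45 mm high along its -x side; x and y along the plate's sides. The thread holds the nut where it is released.
- mounted_roll: White label roll flat on the holder's round sprung plate, 80 mm diameter, 36 mm high, 40 mm hole; origin at the centre of its underside. The nut meets it 70 to 95 deg forward of the drop, then it gives way: 1 N preload, then 6 N per mm. Snug: nut presses with about 10 N, 120 to 135 deg forward of the drop (5 to 18 N is good, over 24 N crushes it); turning then takes roughly 0.1 N m.
Not all that is in view belongs to the job. What is shaped like the mounted_roll but red is not meant.

How it is judged:
By the outcome, as a careful person would: the job done as asked, in the order asked, and still so for the second after the job is handed in, with the robot touching nothing.
It also fails if it takes over 72 s, if anything falls off the work surface, if the arm or the gripper's body presses on something with over 40 N, if the wrist force passes 120 N, or if a joint passes its speed limit or range.

### The arm

A 6-joint arm with a two-finger parallel gripper is mounted at the origin on a cart in front of the work surface, level with it; the furniture and walls round the work are solid. World frame = base frame: x ahead of the robot, y to its left, z up, the work surface at z = 0. Lengths are in m, angles in rad, forces in N, time in s.
With the tool pointing down it reaches from about 0.25 to 0.725 m from the base axis. Payload 4 kg.
Tool frame: the origin (TCP) lies midway between the tips of the shut fingers; the grasp point (between the pads) lies 19 mm behind it; z points along the fingers, y is the line along which they close (so a half turn about z gives the same grasp; the last joint's range is limited). The gripper opens to 85 mm and grips with 20 to 120 N. Pads are 22 mm wide; open, the fingers measure 114 mm over their backs; the gripper's body (76 mm by 85 mm) begins 54 mm behind the grasp point. The pads swing forward as they close: fully open they stand 13 mm farther back than shut.
Start: joints at [-1.15, 0.241, 0.005, 1.335, 0, 1.571], TCP at [0.204, -0.456, 0.231] pointing down, gripper open.
Joint ranges: [-2.72, 2.72], [-1.05, 1.87], [-1.09, 1.28], [-1.99, 2.15], [-1.42, 1.44], [-3.14, 3.14]. Speed limits (rad/s): [2.79, 2.79, 3.14, 3.14, 3.14, 3.14].

### API

Orientations are given as a unit quaternion [x, y, z, w].
In Python, from workcell import bot gives the robot as it stands. The module is installed in compiled form; this text tells all that it offers.
- The arm moves only by the tool drive_tool, never from a script. Its arguments are lists of equal length, an entry for each row: "slide": the shift along the tool's x, y, z scaled (see below), a list of three; "rotation": the turn, a rotation vector about the tool's x, y, z scaled (see below), a list of three. A call has exactly 8 rows; each row is the pose to reach, as a shift and turn from the pose commanded when the call began, along the tool's axes at that moment; what a row does not reach only later rows make up. The controller multiplies each number of a shift by 250 mm and each number of a turn by 0.5 rad. A row lasts 1/8 s, in which the tool goes at most 62.5 mm and 10.7 degrees, less where a joint would pass 70% of its speed; a pose out of reach is approached as far as the arm can. A call with a number of a shift or a turn outside -1 to 1 is refused whole. A call with a gripper value outside its range is refused whole. "gripper" is the opening, from 0 (shut) to 1 (fully open), set as the call begins (left out, the last holds). The fingers move at their own pace and stop on an object; the grip force is fixed at half the most. Time passes only in rows, so rows that repeat a pose let the fingers close, or fill a call up. It gives the time, the measured TCP pose, the force, the opening and the grip force at its end, in the units of the state.
- bot.get_obs(): the state, without advancing time (a new reading comes with each control period).
- bot.camera(name): name is "scene" or "top" or "wrist"; returns a dict with "image" (400x640x3 uint8, red, green, blue), "z_map" (400x640 float32, m along the optical axis (not along the pixel's ray), 0 where there is no reading), "camera_matrix" (3x3 intrinsics, pixels), "xyz" and "orientation" of the camera in the world. Camera axes: x right, y up, looking along -z (the intrinsics and any distortion apply to the point x, -y, -z); pixel columns grow to the right and rows downward; lengths in m; the calibration is good to about 2 mm. A picture is of the moment at which its call begins.
- bot.job_done(): hands the job in; it is judged then, once.
The state is a dict: "clock": time; "joint_pos": joint angles; "joint_vel": joint speeds; "tau": joint torques, N m; "eef_pos": TCP position; "tool_rot": TCP orientation; "ft_force": force on the tool from outside, world axes, zero at the start; "ft_torque": the same for the moment, N m; "grip_width": finger opening in m; "grasp_force": force on a finger pad.
Only numpy, scipy, OpenCV 4.12 (cv2) and the standard library are available. Lean on these libraries where they do the work, as an engineer would, in place of code of your own. Each camera call takes 0.05 s, during which the arm holds its last target. There are 200 camera calls.

## Working session

There is one attempt and no reset: what is moved stays moved. The work goes in short steps, Python scripts to look and compute and a tool call to move; the robot and the scene stay as the last step left them, time stands still between calls to the robot, and variables do not carry over. Pictures are saved under pics/ and viewed, at most 10 in all, crops included, and the job is handed in when it is done.

Besides the shell and the picture viewer there is one more tool, called after "Call:" by a JSON object that holds its "name" and its "arguments", one argument or row to a line. drive_tool: Moves the arm, as the interface text tells. Shifts and turns lie within -1 to 1; 1 stands for 250 mm of shift or 0.5 rad of turn. Its arguments: {"type":"object","properties":{"slide":{"type":"array","items":{"type":"array","items":{"type":"number"}}},"rotation":{"type":"array","items":{"type":"array","items":{"type":"number"}}},"gripper":{"type":"number"}},"required":["slide","rotation"]}

```bash
mkdir -p pics; cat > h.py <<'E'
import numpy as np,cv2
from scipy.spatial.transform import Rotation as R
from workcell import bot
def cam(n):
    c=bot.camera(n); return c
def cloud(c):
    z=c["z_map"];K=c["camera_matrix"];h,w=z.shape
    u,v=np.meshgrid(np.arange(w),np.arange(h))
    p=np.stack([(u-K[0,2])/K[0,0]*z,-(v-K[1,2])/K[1,1]*z,-z],-1)
    return p@R.from_quat(c["orientation"]).as_matrix().T+np.array(c["xyz"])
E
python3 - <<'E'
from h import *
o=bot.get_obs();print(o)
a=cam("scene");b=cam("top")
for n,c in(("scene",a),("top",b)):
    cv2.imwrite(f"pics/{n}0.png",c["image"][...,::-1]); np.savez(f"{n}0.npz",P=cloud(c),I=c["image"]); print(c["xyz"],c["orientation"],c["camera_matrix"])
E
```

```text
{'clock': 0.0, 'joint_pos': array([-1.15000575e+00,  2.41431872e-01,  3.71864249e-03,  1.33519636e+00,
       -3.30277980e-05,  1.57078748e+00]), 'joint_vel': array([-0.00082062, -0.00101187, -0.00136301,  0.00255525, -0.00049351,
       -0.00058678]), 'tau': array([ 1.84262390e-04, -3.72319508e+01,  2.52406490e+01,  1.69976457e-02,
       -6.87435227e-05,  8.81301048e-06]), 'eef_pos': array([ 0.20397301, -0.45580864,  0.23040139]), 'tool_rot': array([ 9.77946963e-01,  2.08850715e-01, -2.36818688e-04, -1.02988207e-03]), 'ft_force': array([ 0.04909159, -0.91406784, -0.79212923]), 'ft_torque': array([ 0.00688263,  0.03394571, -0.03292588]), 'grasp_force': 0.0, 'grip_width': 0.08555070957868902}
[-0.00422933  0.53689173  0.61944969] [-0.16985344  0.42794093  0.82400387 -0.33020295] [[447.30721803   0.         319.61332409]
 [  0.         447.30721803 188.78638831]
 [  0.           0.           1.        ]]
[0.37970111 0.04152333 0.9470277 ] [ 0.04035464 -0.05726974 -0.70352091  0.70721284] [[414.69246142   0.         322.28202122]
 [  0.         414.69246142 194.6063988 ]
 [  0.           0.           1.        ]]
```

View pics/top0.png

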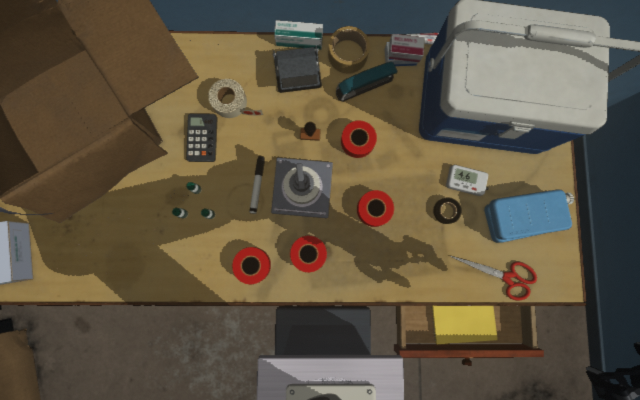

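View pics/scene0.png

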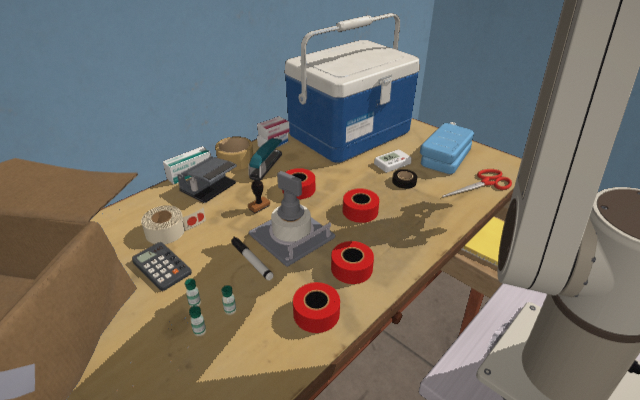

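The holder with its grey nut is at about (303,183) in top and (290,190) in scene. The only white roll is the one under the nut. The four red rolls and the tape at (228,97) don't fit the description.

```bash
python3 - <<'E'
from h import *
for n,(u,v) in(("top",(303,183)),("scene",(290,195))):
    d=np.load(n+"0.npz");P=d["P"]
    S=np.zeros(P.shape[:2],bool);S[v-60:v+60,u-60:u+60]=1
    for lo,hi in((.125,.147),(.148,.165),(.066,.076),(.05,.062),(.005,.018)):
        m=S&(P[...,2]>lo)&(P[...,2]<hi); q=P[m]
        if len(q)<8: print(n,lo,len(q));continue
        r=cv2.minAreaRect((q[:,:2]*1000).astype(np.float32)); print(n,lo,len(q),np.median(q,0).round(4),r,"zmax",q[:,2].max().round(4))
I=cv2.imread("pics/top0.png");J=cv2.imread("pics/scene0.png")
cv2.imwrite("pics/c.png",np.hstack([cv2.resize(I[135:235,253:353],(400,400)),cv2.resize(J[160:260,240:340],(400,400))]))
E
```

```text
top 0.125 12 [0.5017 0.0625 0.1364] ((502.2369689941406, 62.14516830444336), (2.1706502437591553, 12.340553283691406), 13.921271324157715) zmax 0.1468
top 0.148 171 [0.5266 0.066  0.1533] ((526.9840087890625, 65.8348388671875), (51.72968673706055, 12.802451133728027), 7.628840446472168) zmax 0.1572
top 0.066 313 [0.5324 0.0546 0.072 ] ((580.7801513671875, 64.8009033203125), (51.671695709228516, 160.67262268066406), 88.46485900878906) zmax 0.0759
top 0.05 518 [0.5192 0.062  0.0588] ((560.070068359375, 53.54528045654297), (79.5784912109375, 168.66854858398438), 69.5371322631836) zmax 0.0619
top 0.005 2325 [0.5331 0.0763 0.0131] ((543.799072265625, 61.064720153808594), (274.09161376953125, 271.38323974609375), 2.606900215148926) zmax 0.018
scene 0.125 219 [0.5162 0.0706 0.136 ] ((521.1390991210938, 71.47265625), (52.10179138183594, 15.02220344543457), 20.84541130065918) zmax 0.147
scene 0.148 144 [0.5203 0.0678 0.1525] ((522.741455078125, 66.5245132446289), (51.53948211669922, 14.76064395904541), 8.124701499938965) zmax 0.155
scene 0.066 374 [0.5373 0.0567 0.0714] ((601.0426635742188, -81.2742919921875), (308.903076171875, 266.19610595703125), 78.16910552978516) zmax 0.0759
scene 0.05 976 [0.5495 0.0488 0.0569] ((674.3820190429688, -28.731201171875), (265.38397216796875, 388.0327453613281), 26.523181915283203) zmax 0.062
scene 0.005 2287 [0.5723 0.0497 0.0122] ((658.0924072265625, -72.78665161132812), (309.844482421875, 516.777099609375), 52.861297607421875) zmax 0.018
```

View pics/c.png

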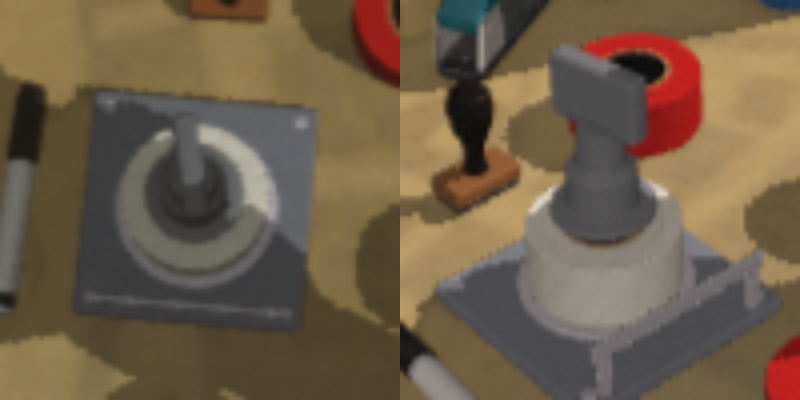

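The enlarged crop confirms it: grey tee nut on the white roll, tear bar on the near side. The blade centre is about (0.525, 0.066), top at z≈0.153 (0.153 expected), long axis about 8° from world x. Starting the approach, with joint 6 to end near 0 for full turning range.

Call:
{"name": "drive_tool", "arguments": {
  "slide": [
    [0.08, -0.06, 0],
    [0.2, -0.14, 0],
    [0.32, -0.22, 0],
    [0.44, -0.3, 0],
    [0.55, -0.38, 0],
    [0.64, -0.44, 0],
    [0.68, -0.46, 0],
    [0.68, -0.46, 0]
  ],
  "rotation": [
    [0, 0, -0.1],
    [0, 0, -0.3],
    [0, 0, -0.5],
    [0, 0, -0.7],
    [0, 0, -0.85],
    [0, 0, -0.95],
    [0, 0, -1],
    [0, 0, -1]
  ],
  "gripper": 1
}}

```text
clock: 1.1
eef_pos: [0.3126, -0.2819, 0.2312]
tool_rot: [0.896, 0.445, -0.0, -0.0]
ft_force: [-0.5, -1.2, -0.0]
grip_width: 0.0856
grasp_force: 0.0
```

```bash
cat >> h.py <<'E'
def plan(x,y,z,yaw):
    "yaw: tool x world angle deg; tool pointing down. prints shift & turn in call units (unlimited)"
    o=bot.get_obs();T=R.from_quat(o["tool_rot"])
    G=R.from_euler("z",yaw,degrees=True)*R.from_euler("x",180,degrees=True)
    s=T.inv().apply(np.array([x,y,z])-o["eef_pos"])/.25
    r=(T.inv()*G).as_rotvec()/.5
    ya=np.degrees(np.arctan2(T.as_matrix()[1,0],T.as_matrix()[0,0]))
    print("t",round(o["clock"],2),"pos",o["eef_pos"].round(4),"yaw",ya.round(1),"j",np.round(o["joint_pos"],2),"slide",s.round(3),"turn",r.round(3),"F",o["ft_force"].round(2),"M",o["ft_torque"].round(3),"w",round(o["grip_width"],4))
E
python3 -c "
from h import *
plan(.525,.066,.25,187.8)"
```

```text
t 1.1 pos [ 0.3126 -0.2819  0.2312] yaw 52.8 j [-0.73  0.08 -0.18  1.3  -0.    1.49] slide [ 1.622 -0.164 -0.076] turn [-1.000e-03 -0.000e+00 -4.712e+00] F [-0.52 -1.22 -0.05] M [-0.025  0.05  -0.031] w 0.0856
```

Call:
{"name": "drive_tool", "arguments": {
  "slide": [
    [0.1, -0.01, -0.01],
    [0.25, -0.03, -0.01],
    [0.4, -0.04, -0.02],
    [0.55, -0.06, -0.03],
    [0.7, -0.07, -0.04],
    [0.8, -0.08, -0.05],
    [0.85, -0.09, -0.05],
    [0.85, -0.09, -0.05]
  ],
  "rotation": [
    [0, 0, -0.1],
    [0, 0, -0.3],
    [0, 0, -0.5],
    [0, 0, -0.7],
    [0, 0, -0.85],
    [0, 0, -0.95],
    [0, 0, -1],
    [0, 0, -1]
  ]
}}

```text
clock: 2.1
eef_pos: [0.4231, -0.0995, 0.2435]
tool_rot: [0.758, 0.652, -0.0, -0.0]
ft_force: [0.1, 0.2, 1.2]
grip_width: 0.0857
grasp_force: 0.0
```

```bash
python3 -c "
from h import *
plan(.525,.066,.25,187.8)"
```

```text
t 2.1 pos [ 0.4231 -0.0995  0.2435] yaw 81.4 j [-0.23  0.11 -0.13  1.34 -0.    1.49] slide [ 0.716  0.304 -0.026] turn [-2.000e-03 -1.000e-03 -3.714e+00] F [0.08 0.18 1.17] M [0.004 0.067 0.003] w 0.0857
```

Call:
{"name": "drive_tool", "arguments": {
  "slide": [
    [0.08, 0.03, 0],
    [0.2, 0.08, -0.01],
    [0.34, 0.14, -0.01],
    [0.48, 0.2, -0.02],
    [0.6, 0.25, -0.02],
    [0.68, 0.29, -0.02],
    [0.715, 0.305, -0.025],
    [0.715, 0.305, -0.025]
  ],
  "rotation": [
    [0, 0, -0.1],
    [0, 0, -0.3],
    [0, 0, -0.5],
    [0, 0, -0.7],
    [0, 0, -0.85],
    [0, 0, -0.95],
    [0, 0, -1],
    [0, 0, -1]
  ]
}}

```text
clock: 3.1
eef_pos: [0.5252, 0.0654, 0.2499]
tool_rot: [0.574, 0.819, -0.0, -0.0]
ft_force: [0.3, 0.4, -0.0]
grip_width: 0.0855
grasp_force: 0.0
```

Call:
{"name": "drive_tool", "arguments": {
  "slide": [
    [0, 0, 0],
    [0, 0, 0],
    [0, 0, 0],
    [0, 0, 0],
    [0, 0, 0],
    [0, 0, 0],
    [0, 0, 0],
    [0, 0, 0]
  ],
  "rotation": [
    [0, 0, -0.15],
    [0, 0, -0.3],
    [0, 0, -0.45],
    [0, 0, -0.6],
    [0, 0, -0.75],
    [0, 0, -0.9],
    [0, 0, -1],
    [0, 0, -1]
  ]
}}

```text
clock: 4.1
eef_pos: [0.5247, 0.0649, 0.2502]
tool_rot: [0.354, 0.935, -0.0, 0.0]
ft_force: [-0.2, 0.4, 0.0]
grip_width: 0.0852
grasp_force: 0.0
```

Call:
{"name": "drive_tool", "arguments": {
  "slide": [
    [0, 0, 0],
    [0, 0, 0],
    [0, 0, 0],
    [0, 0, 0],
    [0, 0, 0],
    [0, 0, 0],
    [0, 0, 0],
    [0, 0, 0]
  ],
  "rotation": [
    [0, 0, -0.15],
    [0, 0, -0.3],
    [0, 0, -0.45],
    [0, 0, -0.6],
    [0, 0, -0.75],
    [0, 0, -0.9],
    [0, 0, -1],
    [0, 0, -1]
  ]
}}

```text
clock: 5.1
eef_pos: [0.525, 0.0655, 0.2502]
tool_rot: [0.111, 0.994, -0.0, -0.0]
ft_force: [0.0, 0.7, 0.1]
grip_width: 0.0856
grasp_force: 0.0
```

Call:
{"name": "drive_tool", "arguments": {
  "slide": [
    [0, 0, 0],
    [0, 0, 0],
    [0, 0, 0],
    [0, 0, 0],
    [0, 0, 0],
    [0, 0, 0],
    [0, 0, 0],
    [0, 0, 0]
  ],
  "rotation": [
    [0, 0, -0.1],
    [0, 0, -0.25],
    [0, 0, -0.4],
    [0, 0, -0.55],
    [0, 0, -0.65],
    [0, 0, -0.71],
    [0, 0, -0.71],
    [0, 0, -0.71]
  ],
  "gripper": 0.5
}}

```text
clock: 6.1
eef_pos: [0.5252, 0.0661, 0.2501]
tool_rot: [-0.067, 0.998, -0.0, -0.0]
ft_force: [-0.4, 0.6, 0.1]
grip_width: 0.0432
grasp_force: 0.0
```

```bash
python3 - <<'E'
from h import *
plan(.525,.066,.25,187.8)
c=cam("wrist");cv2.imwrite("pics/w1.png",c["image"][...,::-1]);P=cloud(c);np.savez("w1.npz",P=P)
m=(P[...,2]>.145)&(P[...,2]<.162)&(abs(P[...,0]-.525)<.05)&(abs(P[...,1]-.066)<.05)
q=P[m];print(len(q),np.median(q,0),cv2.minAreaRect((q[:,:2]*1000).astype(np.float32)),np.argwhere(m).min(0),np.argwhere(m).max(0))
E
```

```text
t 6.1 pos [0.5252 0.0661 0.2501] yaw -172.4 j [ 0.13  0.29  0.12  1.4  -0.   -0.01] slide [ 0.001 -0.     0.   ] turn [-0.    -0.    -0.006] F [-0.42  0.55  0.06] M [ 0.043  0.022 -0.037] w 0.0432
1099 [0.52285122 0.06701921 0.15216706] ((524.2842407226562, 67.0589370727539), (50.96175765991211, 12.90528392791748), 8.046764373779297) [170 312] [235 329]
```

View pics/w1.png

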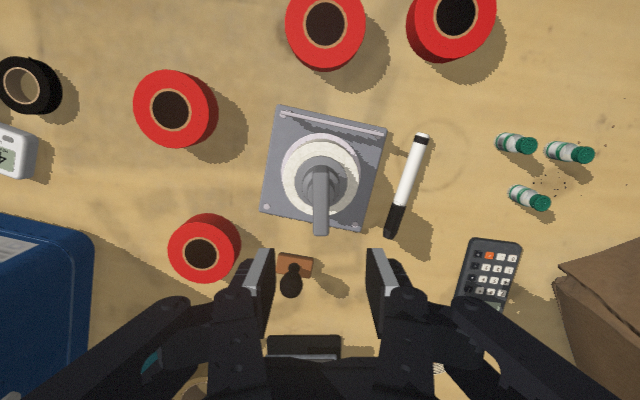

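The wrist picture shows the blade at cols 312–329, rows 170–235, lined up with the fingers. The centre is (0.5245, 0.067) at an angle of 8°, which agrees with the other views. Lowering over the blade, then closing to a loose cage so that the nut can ride up and drop freely.

Call:
{"name": "drive_tool", "arguments": {
  "slide": [
    [0.0, 0.0, 0.08],
    [0.003, 0.003, 0.18],
    [0.003, 0.003, 0.28],
    [0.003, 0.003, 0.37],
    [0.003, 0.003, 0.44],
    [0.003, 0.003, 0.49],
    [0.003, 0.003, 0.515],
    [0.003, 0.003, 0.515]
  ],
  "rotation": [
    [0, 0, 0],
    [0, 0, 0],
    [0, 0, 0],
    [0, 0, 0],
    [0, 0, 0],
    [0, 0, 0],
    [0, 0, 0],
    [0, 0, 0]
  ]
}}

```text
clock: 7.15
eef_pos: [0.5243, 0.0668, 0.1212]
tool_rot: [-0.067, 0.998, -0.0, -0.0]
ft_force: [-0.4, 0.3, 0.7]
grip_width: 0.0428
grasp_force: 0.0
```

Call:
{"name": "drive_tool", "arguments": {
  "slide": [
    [0, 0, 0],
    [0, 0, 0],
    [0, 0, 0],
    [0, 0, 0],
    [0, 0, 0],
    [0, 0, 0],
    [0, 0, 0],
    [0, 0, 0]
  ],
  "rotation": [
    [0, 0, 0],
    [0, 0, 0],
    [0, 0, 0],
    [0, 0, 0],
    [0, 0, 0],
    [0, 0, 0],
    [0, 0, 0],
    [0, 0, 0]
  ],
  "gripper": 0.2
}}

```text
clock: 8.15
eef_pos: [0.5244, 0.0668, 0.1213]
tool_rot: [-0.067, 0.998, -0.0, -0.0]
ft_force: [-0.1, -0.0, -1.1]
grip_width: 0.0169
grasp_force: 0.0
```

```bash
cat >> h.py <<'E'
def nut():
    for n in("scene","top"):
        P=cloud(cam(n)); d=np.hypot(P[...,0]-.525,P[...,1]-.066)
        m=(d<.034)&(P[...,2]>.125)&(P[...,2]<.165)
        q=P[m]; print(n,len(q),"z99",np.percentile(q[:,2],[50,90,95,98]).round(4) if len(q) else 0)
E
python3 - <<'E'
from h import *
plan(.525,.066,.12,187.8)
nut()
a=cam("scene")["image"][130:270,200:390,::-1];b=cam("wrist")["image"][100:400,160:480,::-1]
cv2.imwrite("pics/s2.png",np.hstack([cv2.resize(a,(407,300)),cv2.resize(b,(320,300))]))
E
```

```text
t 8.15 pos [0.5244 0.0668 0.1213] yaw -172.3 j [ 0.13  0.37 -0.11  1.09 -0.   -0.01] slide [-0.002 -0.003  0.005] turn [-0.    -0.    -0.004] F [-0.11 -0.01 -1.08] M [-0.04  -0.032  0.01 ] w 0.0169
scene 411 z99 [0.1469 0.1587 0.1616 0.1641]
top 0 z99 0
```

View pics/s2.png

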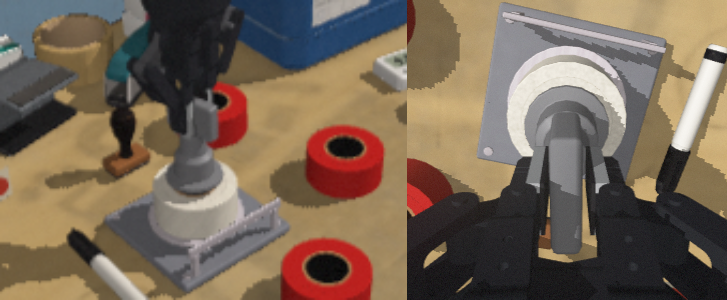

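The fingers straddle the blade at 17 mm with no contact. Setting up a nut height and angle reading from the wrist camera, then turning back with the loose cage.

```bash
cat >> h.py <<'E'
def nutw():
    c=cam("wrist");P=cloud(c);o=bot.get_obs();I=c["image"].astype(int)
    T=R.from_quat(o["tool_rot"]).as_matrix()
    L=(P-o["eef_pos"])@T  # tool frame
    m=(abs(L[...,0])<.032)&(abs(L[...,1])<.012)&(P[...,2]>.133)&(P[...,2]<.165)
    q=P[m]; zt=np.median(q[:,2]); 
    top=q[abs(q[:,2]-zt)<.002]
    r=cv2.minAreaRect((top[:,:2]*1000).astype(np.float32))
    w,V=np.linalg.eigh(np.cov(top[:,:2].T)); a=np.degrees(np.arctan2(V[1,1],V[0,1]))%180
    ya=np.degrees(np.arctan2(T[1,0],T[0,0]))%180
    d=np.hypot(P[...,0]-.5245,P[...,1]-.067); f=P[(d>.019)&(d<.0255)&(P[...,2]>.055)&(P[...,2]<.078)]
    s=P[(d>.031)&(d<.038)&(P[...,2]>.045)&(P[...,2]<.068)]
    print(f"t {o['clock']:.2f} top {zt*1e3:.2f} n{len(top)} flange {np.median(f[:,2])*1e3:.2f} n{len(f)} roll {np.median(s[:,2])*1e3:.2f} nutang {a:.1f} toolang {ya:.1f} rect {np.round(r[0],1)} {np.round(r[1],1)} F {o['ft_force'].round(2)} M {o['ft_torque'].round(3)} w {o['grip_width']*1e3:.1f} j6 {o['joint_pos'][5]:.2f} pos {o['eef_pos'].round(4)}")
E
python3 -c "
from h import *
nutw();nutw()"
```

```text
t 8.40 top 152.17 n3786 flange 70.89 n1553 roll 57.70 nutang 8.1 toolang 7.7 rect [524.   68.7] [52.1 23.3] F [0.23 0.24 0.07] M [0.014 0.005 0.021] w 17.0 j6 -0.01 pos [0.5244 0.0668 0.1213]
t 8.45 top 152.16 n3777 flange 70.89 n1558 roll 57.67 nutang 8.2 toolang 7.7 rect [524.2  68.7] [52.1 23.5] F [ 0.64 -0.89  0.11] M [ 0.014 -0.    -0.005] w 16.9 j6 -0.01 pos [0.5244 0.0668 0.1213]
```

Call:
{"name": "drive_tool", "arguments": {
  "slide": [
    [0, 0, 0],
    [0, 0, 0],
    [0, 0, 0],
    [0, 0, 0],
    [0, 0, 0],
    [0, 0, 0],
    [0, 0, 0],
    [0, 0, 0]
  ],
  "rotation": [
    [0, 0, 0],
    [0, 0, 0],
    [0, 0, -0.1],
    [0, 0, -0.2],
    [0, 0, -0.3],
    [0, 0, -0.4],
    [0, 0, -0.5],
    [0, 0, -0.5]
  ],
  "gripper": 0.175
}}

```text
clock: 9.45
eef_pos: [0.5244, 0.0668, 0.1213]
tool_rot: [-0.191, 0.982, 0.0, -0.0]
ft_force: [-0.8, -1.2, 0.1]
grip_width: 0.0148
grasp_force: 0.0
```

```bash
python3 -c "
from h import *
nutw()"
```

```text
t 9.50 top 152.20 n3793 flange 70.88 n1608 roll 57.71 nutang 17.3 toolang 22.0 rect [525.   64.7] [51.8 23.5] F [0.18 0.12 0.05] M [ 0.009  0.015 -0.028] w 14.8 j6 -0.26 pos [0.5244 0.0668 0.1213]
```

The readings are clean, and the nut follows about 5° behind the tool. Continuing.

Call:
{"name": "drive_tool", "arguments": {
  "slide": [
    [0, 0, 0],
    [0, 0, 0],
    [0, 0, 0],
    [0, 0, 0],
    [0, 0, 0],
    [0, 0, 0],
    [0, 0, 0],
    [0, 0, 0]
  ],
  "rotation": [
    [0, 0, -0.12],
    [0, 0, -0.25],
    [0, 0, -0.38],
    [0, 0, -0.5],
    [0, 0, -0.62],
    [0, 0, -0.75],
    [0, 0, -0.88],
    [0, 0, -1]
  ]
}}

```text
clock: 10.5
eef_pos: [0.5245, 0.0667, 0.1214]
tool_rot: [-0.428, 0.904, -0.0, 0.0]
ft_force: [0.2, -0.5, -0.4]
grip_width: 0.015
grasp_force: 0.6
```

```bash
python3 -c "
from h import *
nutw()"
```

```text
t 10.55 top 152.27 n3792 flange 71.01 n1587 roll 57.69 nutang 45.9 toolang 50.8 rect [526.4  65.4] [51.8 23.5] F [ 0.49 -1.01 -0.49] M [-0.014 -0.064  0.044] w 14.9 j6 -0.76 pos [0.5245 0.0667 0.1214]
```

Call:
{"name": "drive_tool", "arguments": {
  "slide": [
    [0, 0, 0],
    [0, 0, 0],
    [0, 0, 0],
    [0, 0, 0],
    [0, 0, 0],
    [0, 0, 0],
    [0, 0, 0],
    [0, 0, 0]
  ],
  "rotation": [
    [0, 0, -0.12],
    [0, 0, -0.25],
    [0, 0, -0.38],
    [0, 0, -0.5],
    [0, 0, -0.62],
    [0, 0, -0.75],
    [0, 0, -0.88],
    [0, 0, -0.95]
  ]
}}

```text
clock: 11.55
eef_pos: [0.525, 0.0668, 0.1221]
tool_rot: [-0.628, 0.778, -0.0, 0.001]
ft_force: [0.0, -0.9, 4.9]
grip_width: 0.015
grasp_force: 2.8
```

```bash
python3 -c "
from h import *
nutw()"
```

```text
t 11.60 top 153.20 n3807 flange 71.98 n1608 roll 57.66 nutang 72.5 toolang 77.9 rect [527.3  66.4] [52.2 23.3] F [-0.27 -0.19  3.4 ] M [-0.016 -0.043 -0.049] w 14.7 j6 -1.23 pos [0.525  0.0668 0.122 ]
```

Call:
{"name": "drive_tool", "arguments": {
  "slide": [
    [0, 0, 0],
    [0, 0, 0],
    [0, 0, 0],
    [0, 0, 0],
    [0, 0, 0],
    [0, 0, 0],
    [0, 0, 0],
    [0, 0, 0]
  ],
  "rotation": [
    [0, 0, -0.12],
    [0, 0, -0.24],
    [0, 0, -0.36],
    [0, 0, -0.48],
    [0, 0, -0.6],
    [0, 0, -0.7],
    [0, 0, -0.75],
    [0, 0, -0.75]
  ]
}}

```text
clock: 12.6
eef_pos: [0.5246, 0.0669, 0.1214]
tool_rot: [0.762, -0.647, 0.0, -0.0]
ft_force: [0.2, -0.3, 1.8]
grip_width: 0.015
grasp_force: 1.6
```

```bash
python3 -c "
from h import *
nutw()"
```

```text
t 12.65 top 154.19 n3913 flange 73.06 n1617 roll 57.68 nutang 94.0 toolang 99.3 rect [526.8  67.6] [52.4 23.3] F [ 0.25 -0.19  2.24] M [ 0.04  -0.092 -0.039] w 14.7 j6 -1.61 pos [0.5245 0.0668 0.1213]
```

The nut has climbed about 2.05 mm of 2.3, so the drop should come within some 6–10°. Taking small steps now.

Call:
{"name": "drive_tool", "arguments": {
  "slide": [
    [0, 0, 0],
    [0, 0, 0],
    [0, 0, 0],
    [0, 0, 0],
    [0, 0, 0],
    [0, 0, 0],
    [0, 0, 0],
    [0, 0, 0]
  ],
  "rotation": [
    [0, 0, -0.04],
    [0, 0, -0.08],
    [0, 0, -0.12],
    [0, 0, -0.16],
    [0, 0, -0.18],
    [0, 0, -0.18],
    [0, 0, -0.18],
    [0, 0, -0.18]
  ]
}}

```text
clock: 13.65
eef_pos: [0.5243, 0.0668, 0.1212]
tool_rot: [0.791, -0.612, -0.0, 0.0]
ft_force: [-0.9, 0.7, -0.5]
grip_width: 0.0151
grasp_force: 0.3
```

```bash
python3 -c "
from h import *
nutw()"
```

```text
t 13.70 top 153.70 n3978 flange 71.97 n1586 roll 57.68 nutang 102.8 toolang 104.5 rect [523.9  63.4] [23.5 51.3] F [-1.25 -0.01 -0.09] M [-0.035  0.136 -0.069] w 14.9 j6 -1.70 pos [0.5243 0.0668 0.1212]
```

```bash
python3 -c "
from h import *
nutw();
for i in range(4):cam('top')
nutw()
c=cam('wrist')['image'][150:400,200:440,::-1];s=cam('scene')['image'][130:260,220:345,::-1]
cv2.imwrite('pics/d.png',np.hstack([cv2.resize(c,(400,416)),cv2.resize(s,(400,416))]))
"
```

```text
t 13.75 top 153.66 n3958 flange 72.02 n1575 roll 57.67 nutang 102.7 toolang 104.5 rect [524.   63.3] [23.6 50.7] F [-1.66 -0.61 -0.53] M [0.021 0.11  0.02 ] w 14.9 j6 -1.70 pos [0.5243 0.0668 0.1213]
t 14.00 top 153.68 n3945 flange 72.02 n1592 roll 57.66 nutang 102.9 toolang 104.5 rect [526.5  63.8] [23.3 51.4] F [-0.08 -0.21 -0.4 ] M [ 0.012  0.164 -0.045] w 15.1 j6 -1.70 pos [0.5244 0.0668 0.1213]
```

View pics/d.png

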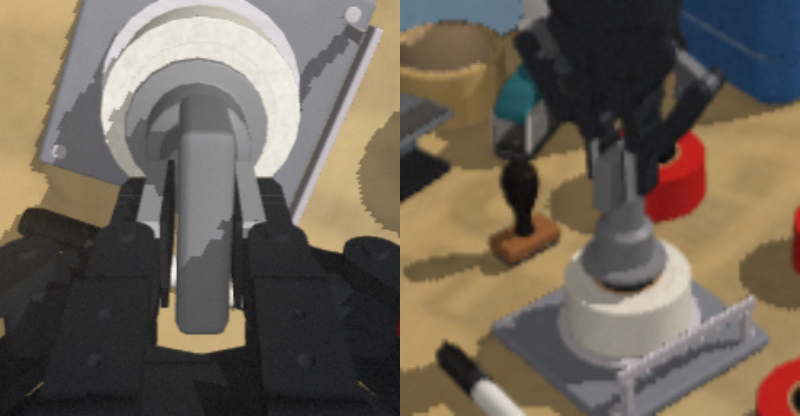

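The wrist and scene views show the nut leaning: it is over the edge but hung up and tilted between the pads. Loosening the fingers so it can fall.

Call:
{"name": "drive_tool", "arguments": {
  "slide": [
    [0, 0, 0],
    [0, 0, 0],
    [0, 0, 0],
    [0, 0, 0],
    [0, 0, 0],
    [0, 0, 0],
    [0, 0, 0],
    [0, 0, 0]
  ],
  "rotation": [
    [0, 0, 0],
    [0, 0, 0],
    [0, 0, 0],
    [0, 0, 0],
    [0, 0, 0],
    [0, 0, 0],
    [0, 0, 0],
    [0, 0, 0]
  ],
  "gripper": 0.23
}}

```text
clock: 15.1
eef_pos: [0.5244, 0.0668, 0.1213]
tool_rot: [0.791, -0.612, -0.0, -0.0]
ft_force: [0.7, -0.3, 0.5]
grip_width: 0.0196
grasp_force: 0.0
```

```bash
python3 -c "
from h import *
nutw()
P=cloud(cam('wrist'))
d=np.hypot(P[...,0]-.5245,P[...,1]-.067)
q=P[(d>.019)&(d<.0255)&(P[...,2]>.055)&(P[...,2]<.082)]
print(np.linalg.lstsq(np.c_[q[:,:2]-[.5245,.067],np.ones(len(q))],q[:,2],rcond=None)[0])
"
```

```text
t 15.15 top 153.60 n3885 flange 71.85 n1563 roll 57.69 nutang 102.7 toolang 104.5 rect [526.   63.8] [23.7 51.6] F [-0.46  0.18 -0.11] M [ 0.022 -0.056 -0.041] w 19.9 j6 -1.70 pos [0.5244 0.0668 0.1213]
[0.06307158 0.1624434  0.07289793]
```

The nut still leans in the plane of the blade, so one lug is over the edge and the other isn't. Turning back a couple more degrees with the loose cage.

Call:
{"name": "drive_tool", "arguments": {
  "slide": [
    [0, 0, 0],
    [0, 0, 0],
    [0, 0, 0],
    [0, 0, 0],
    [0, 0, 0],
    [0, 0, 0],
    [0, 0, 0],
    [0, 0, 0]
  ],
  "rotation": [
    [0, 0, 0],
    [0, 0, 0],
    [0, 0, -0.04],
    [0, 0, -0.08],
    [0, 0, -0.12],
    [0, 0, -0.15],
    [0, 0, -0.18],
    [0, 0, -0.18]
  ],
  "gripper": 0.175
}}

```text
clock: 16.2
eef_pos: [0.5245, 0.0668, 0.1213]
tool_rot: [0.818, -0.576, 0.0, -0.0]
ft_force: [0.6, -0.4, -0.1]
grip_width: 0.0147
grasp_force: 0.1
```

```bash
cat >>h.py <<'E'
def tilt():
    P=cloud(cam('wrist'));o=bot.get_obs();L=(P-o["eef_pos"])@R.from_quat(o["tool_rot"]).as_matrix()
    m=(abs(L[...,0])<.024)&(abs(L[...,1])<.005)&(P[...,2]>.133)&(P[...,2]<.165)
    A=np.c_[L[m][:,:2],np.ones(m.sum())];z=P[m][:,2]
    for _ in range(4):
        k=np.linalg.lstsq(A,z,rcond=None)[0];g=abs(A@k-z)<.0015;A,z=A[g],z[g]
    print("tilt deg along tool x,y",np.degrees(k[:2]).round(2),"zc",(k[2]*1e3).round(2),g.sum())
E
python3 -c "
from h import *
nutw();tilt()"
```

```text
t 16.25 top 153.50 n3868 flange 71.65 n1620 roll 57.68 nutang 105.8 toolang 109.7 rect [527.2  63.7] [23.3 51.5] F [-0.41 -0.85 -0.1 ] M [ 0.068  0.012 -0.023] w 14.6 j6 -1.79 pos [0.5245 0.0668 0.1213]
tilt deg along tool x,y [-2.87 -0.9 ] zc 154.02 2743
```

Call:
{"name": "drive_tool", "arguments": {
  "slide": [
    [0, 0, 0],
    [0, 0, 0],
    [0, 0, 0],
    [0, 0, 0],
    [0, 0, 0],
    [0, 0, 0],
    [0, 0, 0],
    [0, 0, 0]
  ],
  "rotation": [
    [0, 0, -0.02],
    [0, 0, -0.04],
    [0, 0, -0.06],
    [0, 0, -0.08],
    [0, 0, -0.08],
    [0, 0, -0.08],
    [0, 0, -0.08],
    [0, 0, -0.08]
  ]
}}

```text
clock: 17.3
eef_pos: [0.5244, 0.0668, 0.1213]
tool_rot: [0.829, -0.559, 0.0, -0.0]
ft_force: [-0.3, -0.2, -0.9]
grip_width: 0.0147
grasp_force: 0.0
```

```bash
python3 -c "
from h import *
nutw();tilt()"
```

```text
t 17.35 top 147.56 n3537 flange 66.25 n1424 roll 57.68 nutang 115.8 toolang 112.0 rect [525.9  67.2] [23.7 51.8] F [-0.26  0.03  0.62] M [-0.019 -0.006 -0.023] w 15.1 j6 -1.83 pos [0.5244 0.0668 0.1213]
tilt deg along tool x,y [-0.27 -2.62] zc 147.58 2514
```

It dropped: the flange is 4.6 mm below its start height, about 3.4 mm above the roll, and upright. Now turning forward; the aim is a blade top at about 142.7 mm (10 N), so a 9.5 mm fall from the start.

Call:
{"name": "drive_tool", "arguments": {
  "slide": [
    [0, 0, 0],
    [0, 0, 0],
    [0, 0, 0],
    [0, 0, 0],
    [0, 0, 0],
    [0, 0, 0],
    [0, 0, 0],
    [0, 0, 0]
  ],
  "rotation": [
    [0, 0, 0.1],
    [0, 0, 0.2],
    [0, 0, 0.3],
    [0, 0, 0.4],
    [0, 0, 0.5],
    [0, 0, 0.6],
    [0, 0, 0.7],
    [0, 0, 0.7]
  ]
}}

```text
clock: 18.4
eef_pos: [0.5244, 0.0668, 0.1213]
tool_rot: [0.719, -0.695, -0.0, 0.0]
ft_force: [-0.1, -0.1, 0.4]
grip_width: 0.015
grasp_force: 0.0
```

```bash
python3 -c "
from h import *
nutw();tilt()"
```

```text
t 18.45 top 146.67 n3470 flange 65.54 n1411 roll 57.68 nutang 95.7 toolang 92.0 rect [522.2  67.3] [23.3 51.8] F [-0.57  0.26 -0.51] M [-0.033  0.078 -0.011] w 14.9 j6 -1.48 pos [0.5244 0.0668 0.1213]
tilt deg along tool x,y [ 0.87 -1.03] zc 146.69 2495
```

The descent matches the 16 mm pitch (0.89 mm in 20°), so the thread is caught.

Call:
{"name": "drive_tool", "arguments": {
  "slide": [
    [0, 0, 0],
    [0, 0, 0],
    [0, 0, 0],
    [0, 0, 0],
    [0, 0, 0],
    [0, 0, 0],
    [0, 0, 0],
    [0, 0, 0]
  ],
  "rotation": [
    [0, 0, 0.12],
    [0, 0, 0.25],
    [0, 0, 0.38],
    [0, 0, 0.5],
    [0, 0, 0.62],
    [0, 0, 0.75],
    [0, 0, 0.88],
    [0, 0, 1]
  ]
}}

```text
clock: 19.5
eef_pos: [0.5244, 0.0668, 0.1213]
tool_rot: [-0.524, 0.852, -0.0, 0.0]
ft_force: [-0.3, 0.7, -0.4]
grip_width: 0.0148
grasp_force: 0.2
```

Call:
{"name": "drive_tool", "arguments": {
  "slide": [
    [0, 0, 0],
    [0, 0, 0],
    [0, 0, 0],
    [0, 0, 0],
    [0, 0, 0],
    [0, 0, 0],
    [0, 0, 0],
    [0, 0, 0]
  ],
  "rotation": [
    [0, 0, 0.12],
    [0, 0, 0.25],
    [0, 0, 0.38],
    [0, 0, 0.5],
    [0, 0, 0.62],
    [0, 0, 0.75],
    [0, 0, 0.88],
    [0, 0, 0.88]
  ]
}}

```text
clock: 20.5
eef_pos: [0.5245, 0.0668, 0.1214]
tool_rot: [-0.327, 0.945, -0.0, 0.0]
ft_force: [1.1, -0.1, 0.1]
grip_width: 0.0151
grasp_force: 0.2
```

```bash
python3 -c "
from h import *
nutw();tilt()"
```

```text
t 20.55 top 144.61 n3354 flange 63.19 n1389 roll 57.68 nutang 43.0 toolang 38.1 rect [522.3  67.9] [52.1 23.2] F [ 0.43  0.24 -0.44] M [-0.043 -0.084 -0.036] w 14.2 j6 -0.54 pos [0.5245 0.0668 0.1213]
tilt deg along tool x,y [0.06 0.51] zc 144.57 2417
```

Call:
{"name": "drive_tool", "arguments": {
  "slide": [
    [0, 0, 0],
    [0, 0, 0],
    [0, 0, 0],
    [0, 0, 0],
    [0, 0, 0],
    [0, 0, 0],
    [0, 0, 0],
    [0, 0, 0]
  ],
  "rotation": [
    [0, 0, 0.12],
    [0, 0, 0.25],
    [0, 0, 0.38],
    [0, 0, 0.5],
    [0, 0, 0.62],
    [0, 0, 0.75],
    [0, 0, 0.88],
    [0, 0, 0.88]
  ]
}}

```text
clock: 21.6
eef_pos: [0.5246, 0.0667, 0.1214]
tool_rot: [-0.113, 0.994, -0.0, 0.0]
ft_force: [0.5, -1.2, 1.1]
grip_width: 0.015
grasp_force: 0.4
```

```bash
python3 -c "
from h import *
nutw();tilt()
for i in range(3): nutw()"
```

```text
t 21.65 top 144.63 n3359 flange 63.18 n1404 roll 57.66 nutang 18.3 toolang 12.9 rect [523.1  68.9] [51.8 23. ] F [ 0.82 -0.81  0.82] M [-0.061 -0.148 -0.01 ] w 14.8 j6 -0.10 pos [0.5246 0.0667 0.1214]
tilt deg along tool x,y [0.08 0.92] zc 144.57 2378
t 21.75 top 144.62 n3381 flange 63.17 n1389 roll 57.66 nutang 18.0 toolang 12.9 rect [523.   68.9] [51.4 23.2] F [ 0.54 -0.76 -0.73] M [-0.174 -0.267  0.01 ] w 14.5 j6 -0.10 pos [0.5246 0.0667 0.1214]
t 21.80 top 144.66 n3367 flange 63.20 n1386 roll 57.66 nutang 18.2 toolang 12.9 rect [523.  69.] [51.3 23.2] F [ 1.28 -0.75  0.26] M [-0.136 -0.185 -0.015] w 14.8 j6 -0.10 pos [0.5246 0.0667 0.1214]
t 21.85 top 144.63 n3362 flange 63.19 n1383 roll 57.64 nutang 18.2 toolang 12.9 rect [523.   68.8] [52.3 23.2] F [ 1.48 -0.76 -0.05] M [-0.17  -0.161 -0.016] w 14.9 j6 -0.10 pos [0.5246 0.0667 0.1214]
```

The nut met the roll at a flange reading of about 63.2 mm and is now taking up thread play: no descent, no torque. Continuing in smaller steps, watching for height and torque.

Call:
{"name": "drive_tool", "arguments": {
  "slide": [
    [0, 0, 0],
    [0, 0, 0],
    [0, 0, 0],
    [0, 0, 0],
    [0, 0, 0],
    [0, 0, 0],
    [0, 0, 0],
    [0, 0, 0]
  ],
  "rotation": [
    [0, 0, 0.1],
    [0, 0, 0.2],
    [0, 0, 0.3],
    [0, 0, 0.4],
    [0, 0, 0.45],
    [0, 0, 0.45],
    [0, 0, 0.45],
    [0, 0, 0.45]
  ]
}}

```text
clock: 22.85
eef_pos: [0.5245, 0.0667, 0.1212]
tool_rot: [0.0, 1.0, -0.0, 0.0]
ft_force: [3.2, -1.3, -4.2]
grip_width: 0.0152
grasp_force: 2.5
```

```bash
python3 -c "
from h import *
nutw();tilt();nutw();nutw()
print(np.mean([bot.get_obs()['ft_torque'] for i in range(3)],0))"
```

```text
t 22.90 top 144.35 n3355 flange 62.90 n1388 roll 57.41 nutang 6.0 toolang 180.0 rect [523.5  69.3] [52. 23.] F [ 3.01 -1.08 -3.57] M [-0.263 -0.614  0.076] w 15.0 j6 0.13 pos [0.5245 0.0667 0.1212]
tilt deg along tool x,y [0.1  1.49] zc 144.3 2337
t 23.00 top 144.32 n3352 flange 62.91 n1387 roll 57.38 nutang 5.7 toolang 180.0 rect [523.3  69.3] [51.5 23.2] F [ 2.44 -1.38 -3.61] M [-0.291 -0.622  0.084] w 15.0 j6 0.13 pos [0.5244 0.0667 0.1212]
t 23.05 top 144.35 n3339 flange 62.87 n1390 roll 57.37 nutang 5.9 toolang 180.0 rect [523.4  69.4] [51.7 23.3] F [ 2.18 -1.49 -3.49] M [-0.341 -0.625  0.032] w 14.6 j6 0.13 pos [0.5244 0.0667 0.1213]
[-0.34091135 -0.62531261  0.03225086]
```

The roll has now started giving way: down 0.28 mm, so about 2.7 N. It needs about 1.2 mm, or 27°, more.

Call:
{"name": "drive_tool", "arguments": {
  "slide": [
    [0, 0, 0],
    [0, 0, 0],
    [0, 0, 0],
    [0, 0, 0],
    [0, 0, 0],
    [0, 0, 0],
    [0, 0, 0],
    [0, 0, 0]
  ],
  "rotation": [
    [0, 0, 0.1],
    [0, 0, 0.2],
    [0, 0, 0.3],
    [0, 0, 0.4],
    [0, 0, 0.5],
    [0, 0, 0.6],
    [0, 0, 0.7],
    [0, 0, 0.7]
  ]
}}

```text
clock: 24.05
eef_pos: [0.5244, 0.0667, 0.1208]
tool_rot: [0.174, 0.985, -0.0, -0.0]
ft_force: [4.2, -0.9, -5.1]
grip_width: 0.0149
grasp_force: 4.8
```

```bash
python3 -c "
from h import *
nutw();tilt();nutw()"
```

```text
t 24.10 top 143.79 n3341 flange 62.32 n1388 roll 56.81 nutang 166.3 toolang 159.9 rect [524.1  69.7] [23.1 51.2] F [ 4.62 -0.66 -6.21] M [-0.335 -0.805  0.097] w 15.0 j6 0.48 pos [0.5243 0.0667 0.1209]
tilt deg along tool x,y [-0.1   0.96] zc 143.73 2301
t 24.20 top 143.79 n3330 flange 62.36 n1384 roll 56.80 nutang 166.3 toolang 159.9 rect [524.5  69.5] [23.  51.8] F [ 3.69 -1.23 -5.98] M [-0.356 -0.75   0.095] w 14.9 j6 0.48 pos [0.5242 0.0668 0.121 ]
```

Call:
{"name": "drive_tool", "arguments": {
  "slide": [
    [0, 0, 0],
    [0, 0, 0],
    [0, 0, 0],
    [0, 0, 0],
    [0, 0, 0],
    [0, 0, 0],
    [0, 0, 0],
    [0, 0, 0]
  ],
  "rotation": [
    [0, 0, 0.08],
    [0, 0, 0.16],
    [0, 0, 0.24],
    [0, 0, 0.32],
    [0, 0, 0.4],
    [0, 0, 0.44],
    [0, 0, 0.44],
    [0, 0, 0.44]
  ]
}}

```text
clock: 25.2
eef_pos: [0.5242, 0.0668, 0.1207]
tool_rot: [0.281, 0.96, -0.0, -0.0]
ft_force: [4.8, -1.9, -8.9]
grip_width: 0.0151
grasp_force: 9.1
```

```bash
python3 -c "
from h import *
nutw();tilt();nutw()"
```

```text
t 25.25 top 143.45 n3306 flange 61.95 n1394 roll 56.43 nutang 154.3 toolang 147.3 rect [525.   69.9] [22.9 52. ] F [ 4.45 -2.31 -9.12] M [-0.294 -1.041  0.191] w 15.1 j6 0.70 pos [0.5242 0.0668 0.1207]
tilt deg along tool x,y [-0.14  0.95] zc 143.38 2271
t 25.35 top 143.45 n3318 flange 62.01 n1385 roll 56.47 nutang 154.4 toolang 147.3 rect [524.8  69.8] [23.1 51.9] F [  5.15  -1.75 -10.02] M [-0.297 -1.041  0.145] w 15.1 j6 0.70 pos [0.5242 0.0668 0.1207]
```

The roll is pressed down about 1.25 mm, so about 8.5 N, at around 132° forward of the drop with torque 0.15 N m: snug. Letting go and backing straight up.

Call:
{"name": "drive_tool", "arguments": {
  "slide": [
    [0, 0, 0],
    [0, 0, 0],
    [0, 0, 0],
    [0, 0, 0],
    [0, 0, 0],
    [0, 0, 0],
    [0, 0, 0],
    [0, 0, 0]
  ],
  "rotation": [
    [0, 0, 0],
    [0, 0, 0],
    [0, 0, 0],
    [0, 0, 0],
    [0, 0, 0],
    [0, 0, 0],
    [0, 0, 0],
    [0, 0, 0]
  ],
  "gripper": 0.5
}}

```text
clock: 26.35
eef_pos: [0.5244, 0.0668, 0.1213]
tool_rot: [0.282, 0.96, 0.0, -0.0]
ft_force: [-0.2, 0.0, -0.1]
grip_width: 0.0428
grasp_force: 0.0
```

```bash
python3 -c "
from h import *
nutw();tilt()"
```

```text
t 26.40 top 142.83 n3209 flange 61.71 n1382 roll 56.20 nutang 154.3 toolang 147.3 rect [524.3  67.9] [12.9 51.7] F [ 0.19  0.12 -0.76] M [ 0.02   0.023 -0.016] w 43.1 j6 0.70 pos [0.5244 0.0668 0.1213]
tilt deg along tool x,y [0.09 0.54] zc 143.04 2258
```

With the fingers off, the roll is down 1.48 mm, about 9.9 N, which is the target. Retreating up.

Call:
{"name": "drive_tool", "arguments": {
  "slide": [
    [0, 0, -0.05],
    [0, 0, -0.12],
    [0, 0, -0.2],
    [0, 0, -0.28],
    [0, 0, -0.36],
    [0, 0, -0.42],
    [0, 0, -0.45],
    [0, 0, -0.45]
  ],
  "rotation": [
    [0, 0, 0],
    [0, 0, 0],
    [0, 0, 0],
    [0, 0, 0],
    [0, 0, 0],
    [0, 0, 0],
    [0, 0, 0],
    [0, 0, 0]
  ]
}}

```text
clock: 27.45
eef_pos: [0.5246, 0.0668, 0.2342]
tool_rot: [0.282, 0.96, 0.0, 0.0]
ft_force: [0.3, -0.3, 0.5]
grip_width: 0.0428
grasp_force: 0.0
```

```bash
python3 -c "
from h import *
nutw()
print(bot.job_done())"
```

```text
t 27.50 top 142.86 n1051 flange 61.60 n704 roll 56.15 nutang 154.2 toolang 147.3 rect [524.5  67.8] [12.8 51.3] F [-0.53  1.07 -0.06] M [ 0.    -0.001  0.016] w 42.5 j6 0.70 pos [0.5243 0.0668 0.2336]
the job is handed in; nothing more can be done
None
```

The nut dropped into the thread after about 100° of turning back. I then turned it forward until it pressed the roll with about 10 N, let go, and handed the job in at 27.5 s.

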